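Feed a specimen capsule into the cold cell with the push stick

ROBOT

A 6-joint arm with a two-finger parallel gripper is mounted at the origin on a cart in front of the work surface, level with it; the furniture and walls round the work are solid. World frame = base frame: x ahead of the robot, y to its left, z up, the work surface at z = 0. Lengths are in m, angles in rad, forces in N, time in s.
With the tool pointing down it reaches from about 0.375 to 0.9 m from the base axis. Payload 3.1 kg.
Tool frame: the origin (TCP) lies at the very end of the fingers, on their centre line; the grasp point (between the pads) lies 19 mm behind it; z points along the fingers, y is the line along which they close (so a half turn about z gives the same grasp; the last joint's range is limited). The gripper opens to 85 mm and grips with 20 to 120 N. Pads are 22 mm wide; open, the fingers measure 114 mm over their backs; the gripper's body (76 mm by 85 mm) begins 54 mm behind the grasp point. The pads swing forward as they close: fully open they stand 13 mm farther back than shut.
Start: joints at [-1.385, 0.527, 1.433, -0, 1.181, -0.178], TCP at [0.223, -0.584, 0.231] pointing down, gripper open.
Joint ranges: [-3.08, 3.08], [-0.75, 2.2], [0.22, 2.44], [-1.43, 4.57], [0, 2.65], [-2.85, 2.85]. Speed limits (rad/s): [2.79, 2.79, 3.14, 3.14, 3.14, 3.14].

INTERFACE

Orientations are given as a unit quaternion [x, y, z, w].
In Python, from station import ctrl gives the robot as it stands. The module is installed in compiled form; this text tells all that it offers.
- The arm moves only by the shell command python3 -m crank 'ROWS'. ROWS is a JSON object of lists of equal length, an entry for each row: "rotation": the turn, a rotation vector about the tool's x, y, z in rad, a list of three; "linear": the shift along the tool's x, y, z in cm, a list of three; "gripper": the opening in per cent of the stroke, from 0 (shut) to 100 (fully open). In form: {"rotation": [[wx, wy, wz], ...], "linear": [[tx, ty, tz], ...], "gripper": [gripper, ...]}. A call has 1 to 5 rows; each row shifts and turns the commanded pose from where the row before left it, along the tool's axes as they then stand; what a row does not reach is not made up. A row lasts 1/12 s, in which the tool goes at most 41.7 mm and 7.16 degrees, less where a joint would pass 70% of its speed; a pose out of reach is approached as far as the arm can. A call with a gripper value outside its range is refused whole. The fingers move at their own pace and stop on an object; the grip force is fixed at half the most. Time passes only in rows, so rows that do not move let the fingers close. It gives the time, the measured TCP pose, the force, the opening and the grip force at its end, in the units of the state.
- ctrl.sense(): the state, without advancing time (a new reading comes with each control period).
- ctrl.read_camera(name): name is "scene" or "top" or "wrist"; returns the picture (480x640x3 uint8, red, green, blue); there is no depth.
- ctrl.get_calibration(name): a dict with "fx", "fy", "cx", "cy" (pixels), "R" (3x3) and "t" (3): a world point X has camera coordinates R X + t. Camera axes: x right, y down, z forward; pixel columns grow to the right and rows downward; lengths in m; the calibration is good to about 2 mm. The wrist camera is an equidistant fisheye: a pixel r from the principal point sees the ray r / f radians off the axis. A picture is of the moment at which its call begins: read the wrist's pose just before it. get_calibration takes no time and is no camera call; for the wrist camera it gives the pose at the moment of the call.
- ctrl.hand_in(): hands the job in; it is judged then, once.
Trained networks look in the newest picture that a camera, given by its name, has taken for a name from the list of things; names that differ only in an ending like _2 or _b are one class to them, and where a whole thing is asked for, a point or a joint stands for the part that bears it (a point fixed in the world has none). Each returns a list of dicts, best first, with "confidence" (0 to 1); they miss things now and then, are a little off and sometimes report something else, mostly with a low value. They report only what shows in the picture. A call takes as long as a camera call.
- ctrl.find_in(target, camera): "bbox" ([left, top, right, bottom] in pixels, round what is visible of it).
- ctrl.regions_of(target, camera): "region" (480x640 bool, what is visible of it) and "bbox" ([left, top, right, bottom] in pixels, round what is visible of it).
The state is a dict: "time_s": time; "joint_pos": joint angles; "dq": joint speeds; "joint_torque": joint torques, N m; "ee_pos": TCP position; "eef_rot": TCP orientation; "contact_force": force on the tool from outside, world axes, zero at the start; "wrist_torque": the same for the moment, N m; "width": finger opening in m; "grip_force": force on a finger pad.
Only numpy, scipy, OpenCV 4.12 (cv2) and the standard library are available. Lean on these libraries where they do the work, as an engineer would, in place of code of your own. Each camera call takes 0.05 s, during which the arm holds its last target. There are 200 camera calls.

TASK

Load the specimen capsule into the cold cell: set it down lengthwise on the cell's open loading plate in front of the flared mouth, let go, and then feed it through the channel with the push stick, against the sprung probe, until the drop catch falls in behind it and keeps it there. How deep the catch lies is not known exactly, so push slowly and go by feel: never let the stick press on the capsule or the cell with more than 25 N. Then draw the stick out and lay it on the bench top clear of the cell; leave the jar, the dish and the remote control where they are.

Things in the scene. Friction and masses are not known exactly. Their poses are not given: they have to be found in the camera images.
- cell: Cold cell, fixed on the bench: aluminium plate 240 x 84 x 12 mm, on it a straight channel between black walls, clear cover, steel drop catch, grey stop block. Origin: under the plate, on the channel's centre line at the mouth, where the parallel walls begin; +x runs along the channel into the cell, y across, z up. Plate from x = -82 to 158 mm; its top, the channel floor, is at z = 12 mm.
- cell_load (a point): Point on the plate top on the centre line, 51 mm before the mouth (cell x = -51, z = 12 mm), middle of the loading spot. The plate is bare, without walls, from x = -82 to -25 mm.
- cell_mouth (a point): Centre of the channel floor at the mouth (x = 0, z = 12 mm). Walls flare from 50 mm apart at x = -24 mm to 34.5 mm at x = 0, then run parallel, 34.5 mm apart, tops at z = 39 mm. Clear cover over them from about x = 14 mm (0 to 28), underside z = 39 mm. Hose nipples outside on the +y side.
- cell_catch (a point): Nominal catch place, channel floor at x = 60 mm. Sprung pawl in mid channel, 9 mm wide, hinged upstream; a passing capsule lifts it (1 to 3 N); its tooth, lower edge z = 30 mm, then drops behind the capsule's rear face. A stick kept low passes under it. Catch, probe and stop are clamped together in slots and really sit up to 14 mm nearer or deeper: not measured. Pawl top z about 60 mm.
- cell_stop (a point): Nominal rigid stop block face, x = 111.5, z = 24 mm (same 14 mm unknown). A sprung brass probe before it, free tip at x = 73 mm, resists with 3 N at first touch, 8 N where the tooth drops (capsule front at 109 mm, 2.5 mm before the stop). Getting there takes 8 to 11 N in all; at the stop force climbs at once. Let go, a caught capsule springs back 3 mm onto the tooth, an uncaught one 36 mm.
- capsule: Specimen capsule, a closed aluminium box with a flat steel lid, 46 mm long (x) x 32 mm wide (y) x 24 mm high, about 0.12 kg, the same at both ends. Origin at the centre of its underside; z up. Lies loose on the bench, lid up. When caught in the cell its centre is at cell x = 83 mm, up to 14 mm more or less.
- stick: Wooden push stick lying on the bench, 80 g: slat 165 mm long (x) x 18 mm wide (y) x 12 mm high, with an upright grip block at the rear, 18 mm wide, from x = -78 to -32 mm, top 46 mm above the underside. Origin at the centre of the slat's underside; +x points to the nose (flat front end at x = +82.5 mm); z up. It may shift a little in the hand.
- stick_nose (a point): Centre of the push stick's nose face (82.5 mm ahead of the stick's origin, 6 mm above its underside).
- stick_grip (a point): Middle of the push stick's grip block (55 mm behind the stick's origin, 30 mm above its underside): grasp here from above, across the 18 mm width.
- jar: Bystander: sample jar, 46 mm across, 77 mm high, standing at the left. Origin at the centre of its underside.
- dish: Bystander: lidded petri dish, 58 mm across, 15 mm high, on the bench beyond the cell's far end. Origin at the centre of its underside.
- remote: Bystander: black remote control, 205 x 51 x 28 mm, on the bench at the right rear. Origin at the centre of its underside.

How it is judged:
By the outcome, as a careful person would: the job done as asked, in the order asked, and still so for the second after the job is handed in, with the robot touching nothing.
It also fails if it takes over 69 s, if anything falls off the work surface, if the arm or the gripper's body presses on something with over 40 N, if the wrist force passes 120 N, or if a joint passes its speed limit or range.

## Working session

There is one attempt and no reset: what is moved stays moved. The work goes in short steps, Python scripts to look and compute and a shell command to move; the robot and the scene stay as the last step left them, time stands still between calls to the robot, and variables do not carry over. Pictures are saved under pics/ and viewed, at most 10 in all, crops included, and the job is handed in when it is done.

```bash
mkdir -p pics
python3 - <<'E'
from station import ctrl
import cv2,numpy as np
s=ctrl.sense(); print({k:np.round(v,3).tolist() for k,v in s.items()})
ims=[]
for c in("scene","top"):
    im=ctrl.read_camera(c); cv2.imwrite(f"pics/{c}0.png",im[:,:,::-1])
    k=ctrl.get_calibration(c); print(c,{a:np.round(b,4).tolist() for a,b in k.items()})
    for n in("cell","capsule","stick","jar","dish","remote"):
        r=ctrl.regions_of(n,c)
        for q in r[:2]:
            m=q["region"].astype(np.uint8); p=cv2.findNonZero(m)
            print(n,round(q["confidence"],2),np.round(q["bbox"]).tolist(), cv2.minAreaRect(p) if p is not None else None)
E
```

```text
{'time_s': 0.0, 'joint_pos': [-1.385, 0.528, 1.434, -0.0, 1.181, -0.179], 'dq': [0.0, -0.001, -0.0, 0.002, -0.001, -0.001], 'joint_torque': [0.001, -44.234, -17.802, 0.0, 0.009, -0.0], 'ee_pos': [0.223, -0.583, 0.23], 'eef_rot': [0.983, 0.181, -0.0, -0.001], 'contact_force': [-0.353, 0.762, 0.356], 'wrist_torque': [0.019, 0.014, -0.002], 'grip_force': 0.0, 'width': 0.085}
scene {'fx': 592.2068, 'fy': 592.2068, 'cx': 318.9124, 'cy': 259.0241, 'R': [[-0.464, -0.8858, 0.0048], [-0.375, 0.1915, -0.907], [0.8025, -0.4227, -0.421]], 't': [0.2402, 0.2531, 0.9303]}
cell 0.6 [294.0, 250.0, 386.0, 283.0] ((338.5061340332031, 261.92626953125), (25.748455047607422, 93.39421844482422), 80.7066879272461)
capsule 0.97 [195.0, 302.0, 219.0, 321.0] ((205.0, 311.0), (20.0, 22.0), 90.0)
capsule 0.17 [292.0, 246.0, 387.0, 281.0] ((338.4796447753906, 261.00299072265625), (28.345993041992188, 97.13914489746094), 81.7028579711914)
stick 0.45 [404.0, 279.0, 431.0, 289.0] ((416.30413818359375, 280.690673828125), (8.68729305267334, 26.779836654663086), 68.96248626708984)
stick 0.33 [285.0, 248.0, 389.0, 282.0
[... 1084 characters left out ...]
] ((432.6669616699219, 302.76806640625), (8.752100944519043, 79.0663070678711), 77.73522186279297)
jar 0.75 [160.0, 198.0, 191.0, 223.0] ((175.75, 208.25), (32.52690887451172, 21.920310974121094), 45.0)
jar 0.34 [296.0, 211.0, 405.0, 265.0] ((350.10968017578125, 238.90216064453125), (110.4341049194336, 43.1905517578125), 6.2710771560668945)
dish 0.92 [234.0, 214.0, 258.0, 243.0] ((246.0, 228.5), (25.0, 20.0), 90.0)
remote 0.61 [428.0, 165.0, 524.0, 187.0] ((477.61065673828125, 171.2827911376953), (96.14895629882812, 24.897327423095703), 5.19442892074585)
remote 0.37 [396.0, 291.0, 473.0, 318.0] ((432.9111328125, 302.57012939453125), (10.197813987731934, 80.43441009521484), 78.31063079833984)
```

```bash
python3 - <<'E'
import cv2
im=cv2.imread("pics/top0.png")[150:340,150:540]; cv2.imwrite("pics/top0c.png",cv2.resize(im,None,fx=2.05,fy=2.05,interpolation=cv2.INTER_CUBIC))
E
cat > h.py <<'E'
from station import ctrl
import numpy as np,cv2
from scipy.spatial.transform import Rotation as Rn
def ray(c,uv,k=None):
    k=k or ctrl.get_calibration(c); x=(uv[0]-k["cx"])/k["fx"]; y=(uv[1]-k["cy"])/k["fy"]
    if c=="wrist":
        r=np.hypot(x,y); d=np.array([np.sin(r)*x/r,np.sin(r)*y/r,np.cos(r)]) if r>1e-9 else np.array([0,0,1.])
    else: d=np.array([x,y,1.])
    R=np.array(k["R"]); return -R.T@np.array(k["t"]),R.T@d
def onz(c,uv,z,k=None):
    o,d=ray(c,uv,k); return o+d*(z-o[2])/d[2]
def proj(c,X,k=None):
    k=k or ctrl.get_calibration(c); p=np.array(k["R"])@X+np.array(k["t"])
    if c=="wrist":
        r=np.hypot(p[0],p[1]); th=np.arctan2(r,p[2]); s=th/r
        return np.array([k["cx"]+k["fx"]*s*p[0],k["cy"]+k["fy"]*s*p[1]])
    return np.array([k["cx"]+k["fx"]*p[0]/p[2],k["cy"]+k["fy"]*p[1]/p[2]])
def plan(X,yaw=None):
    "remaining move in tool axes (cm) and turn about tool z (rad); yaw = world angle of tool y mod pi"
    s=ctrl.sense(); R=Rn.from_quat(s["eef_rot"]); d=np.array(X)-s["ee_pos"]
    m=R.as_matrix(); a=np.arctan2(m[1,1],m[0,1]); out=dict(tcp=np.round(s["ee_pos"],4).tolist(),yaw=round(float(a),3),lin_cm=np.round(R.inv().apply(d)*100,2).tolist(),tilt=np.round(m[:,2],3).tolist(),q=np.round(s["joint_pos"],2).tolist())
    if yaw is not None:
        t=(yaw-a+np.pi/2)%np.pi-np.pi/2; out["rz"]=round(float(-t),3)
        # after turning about tool z by -t
        out["lin_after_turn"]=np.round((R*Rn.from_rotvec([0,0,-t])).inv().apply(d)*100,2).tolist()
    print(out)
E
python3 - <<'E'
from h import *
for n,uv,z in[("capsule",(189.5,276),.02),("stick l",(394,294),.01),("stick r",(472,310),.01),("cell l",(297,234),.012),("cell r",(406,245),.012),("jar",(175,210),.05),("dish",(246,229),.01),("rem",(477,172),.02)]: print(n,onz("top",uv,z).round(3))
E
```

```text
capsule [0.5   0.265 0.02 ]
stick l [ 0.459 -0.175  0.01 ]
stick r [ 0.424 -0.338  0.01 ]
cell l [0.591 0.033 0.012]
cell r [ 0.564 -0.204  0.012]
jar [0.64  0.293 0.05 ]
dish [0.604 0.146 0.01 ]
rem [ 0.724 -0.365  0.02 ]
```

View pics/top0c.png

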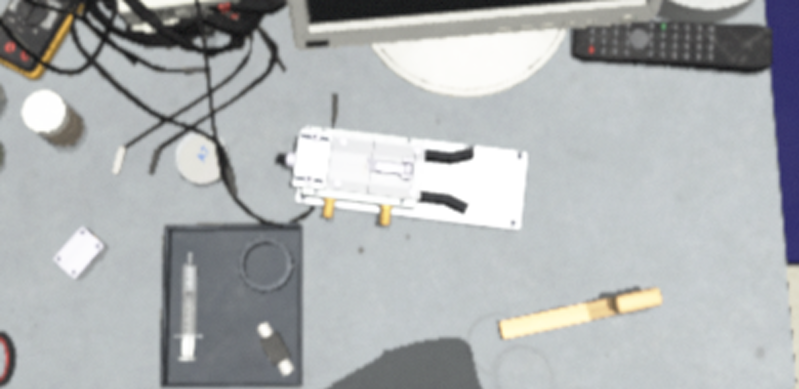

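The top view shows the cell at (0.58,-0.1), with its mouth and bare plate to the right. The stick is lower right with its nose to the left, and the capsule is on the left, turned about 40°. I'll move over the stick and cell for a close look.

Run:
```python
from h import *
plan([0.47,-0.17,0.26],-0.113)
k=ctrl.get_calibration("wrist"); R=np.array(k["R"]); print(-R.T@k["t"],R[2],k["fx"])
```

```text
{'tcp': [0.223, -0.5838, 0.2313], 'yaw': -1.206, 'lin_cm': [37.84, -29.85, -2.87], 'tilt': [0.0, -0.0, -1.0], 'q': [-1.38, 0.53, 1.43, -0.0, 1.18, -0.18], 'rz': -1.093, 'lin_after_turn': [43.91, 19.88, -2.87]}
[ 0.30205619 -0.55331456  0.37440752] [-0.30498863 -0.11672619 -0.94517561] 371.64829954431775
```

```bash
python3 -m crank '{"rotation":[[0,0,-0.09],[0,0,-0.09],[0,0,-0.09],[0,0,-0.09],[0,0,-0.09]],"linear":[[3.3,-2.3,0],[3.5,-2,0],[3.6,-1.7,0],[3.8,-1.4,0],[3.9,-1.0,0]],"gripper":[100,100,100,100,100]}'
python3 -m crank '{"rotation":[[0,0,-0.09],[0,0,-0.09],[0,0,-0.09],[0,0,-0.09],[0,0,-0.09]],"linear":[[3.95,-0.6,-0.5],[4,-0.3,-0.5],[4,0.1,-0.5],[4,0.5,-0.5],[3.9,0.8,-0.5]],"gripper":[100,100,100,100,100]}'
python3 -m crank '{"rotation":[[0,0,-0.09],[0,0,-0.09],[0,0,0]],"linear":[[3.8,1.2,0],[3.6,1.6,0],[0,0,0]],"gripper":[100,100,100]}'
python3 - <<'E'
from h import *
plan([0.47,-0.17,0.26],-0.113)
im=ctrl.read_camera("wrist"); cv2.imwrite("pics/w1.png",im[:,:,::-1])
k=ctrl.get_calibration("wrist"); print({a:np.round(b,5).tolist() for a,b in k.items()})
for n in("cell","capsule","stick","dish"):
    for q in ctrl.regions_of(n,"wrist")[:1]: print(n,round(q["confidence"],2),np.round(q["bbox"]).tolist(),cv2.minAreaRect(cv2.findNonZero(q["region"].astype(np.uint8))))
E
```

```text
time_s: 1.12
ee_pos: [0.3357, -0.4153, 0.2314]
eef_rot: [0.917, 0.398, 0.0, 0.0]
contact_force: [0.5, -0.8, 0.1]
width: 0.0853
grip_force: 0.0
time_s: 1.53
ee_pos: [0.4493, -0.2501, 0.2568]
eef_rot: [0.805, 0.593, 0.0, 0.0]
contact_force: [0.1, -0.3, -0.0]
width: 0.0853
grip_force: 0.0
time_s: 1.78
ee_pos: [0.4977, -0.1818, 0.2568]
eef_rot: [0.747, 0.665, 0.002, 0.0]
contact_force: [0.3, -1.2, -0.0]
width: 0.0856
grip_force: 0.0
{'tcp': [0.4977, -0.1818, 0.2568], 'yaw': -0.117, 'lin_cm': [0.85, -2.89, -0.32], 'tilt': [0.003, 0.002, -1.0], 'q': [-0.56, 0.37, 1.64, 0.0, 1.13, -0.45], 'rz': -0.004, 'lin_after_turn': [0.86, -2.89, -0.32]}
{'fx': 371.6483, 'fy': 371.6483, 'cx': 323.12437, 'cy': 233.94723, 'R': [[0.99275, -0.12018, 0.0008], [-0.11385, -0.93829, 0.32658], [-0.03849, -0.32431, -0.94517]], 't': [-0.51526, -0.16695, 0.36472]}
cell 0.66 [342.0, 0.0, 436.0, 200.0] ((389.5, 100.5), (201.0, 93.0), 90.0)
stick 0.69 [246.0, 184.0, 308.0, 331.0] ((278.0203552246094, 258.9570007324219), (148.18980407714844, 24.687089920043945), 70.34617614746094)
dish 0.51 [343.0, 0.0, 434.0, 200.0] ((389.5, 100.5), (201.0, 93.0), 90.0)
```

View pics/w1.png

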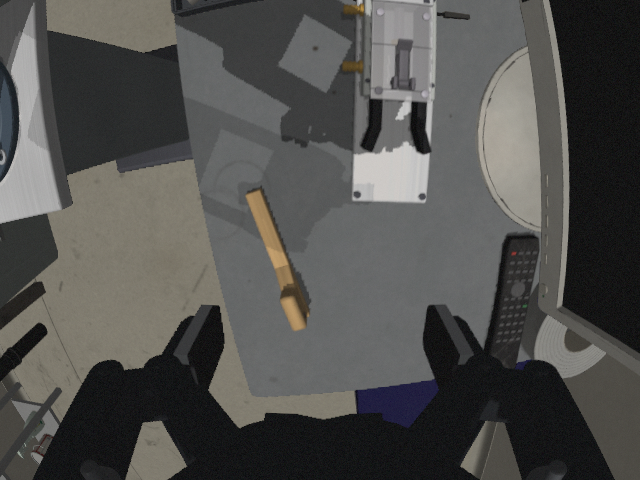

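Wrist view: plate front corners at (352,202) and (427,203), flare tips near (367,150) and (425,152), stick nose at (253,189), grip block top at about (292,312). Now I'll refine with edge fits.

```bash
cat > cellfit.py <<'E'
from h import *
k={'fx':371.6483,'fy':371.6483,'cx':323.12437,'cy':233.94723,'R':[[0.99275,-0.12018,0.0008],[-0.11385,-0.93829,0.32658],[-0.03849,-0.32431,-0.94517]],'t':[-0.51526,-0.16695,0.36472]}
g=cv2.GaussianBlur(cv2.cvtColor(cv2.imread("pics/w1.png"),6),(3,3),0).astype(float)
def edge(a,sgn):
    d=sgn*np.diff(a); i=int(np.argmax(d)); 
    if 0<i<len(d)-1:
        den=d[i-1]-2*d[i]+d[i+1]; o=0.5*(d[i-1]-d[i+1])/den if den else 0
    else: o=0
    return i+o+0.5
L=[onz("wrist",(340+edge(g[v,340:366],1),v),.012,k)[:2] for v in range(160,198,3)]
Rr=[onz("wrist",(418+edge(g[v,418:442],-1),v),.012,k)[:2] for v in range(160,198,3)]
F=[onz("wrist",(u,192+edge(g[192:212,u],-1)),.012,k)[:2] for u in range(358,424,4)]
def line(P):
    vx,vy,x,y=cv2.fitLine(np.array(P,np.float32),cv2.DIST_HUBER,0,1e-4,1e-4).ravel(); return np.array([vx,vy]),np.array([x,y])
dl,pl=line(L);dr,pr=line(Rr);df,pf=line(F)
for d in(dl,dr): d*=np.sign(d[1])
df*=np.sign(df[0])
print("dirs deg",[np.degrees(np.arctan2(d[1],d[0])).round(2) for d in(dl,dr,df)])
a=np.mean([np.arctan2(dl[1],dl[0]),np.arctan2(dr[1],dr[0]),np.arctan2(df[1],df[0])+np.pi/2])
ex=np.array([np.cos(a),np.sin(a)]);ey=np.array([-ex[1],ex[0]])
print("width",(pl-pr)@ey)
o=ex*((pf@ex)+.082)+ey*((pl+pr)@ey/2)
print("cell a",a,np.degrees(a),"origin",o,"load",o-.051*ex)
for n,uv,z in[("nose",(253.5,188.5),.012),("griptop back",(299,329),.046),("griptop front",(286,296),.046)]: print(n,onz("wrist",uv,z,k))
E
python3 - <<'E'
from cellfit import *
im=cv2.imread("pics/w1.png")
def C(x,y,z): p=o+ex*x+ey*y; return np.array([p[0],p[1],z])
for x,y,z in[(-.082,.042,.012),(-.082,-.042,.012),(0,.01725,.039),(0,-.01725,.039),(-.024,.025,.039),(-.024,-.025,.039),(0,.042,.012),(0,-.042,.012)]:
    u=proj("wrist",C(x,y,z),k); print((x,y,z),u.round(1)); cv2.circle(im,tuple(np.round(u*16).astype(int)),16,(0,0,255),-1,shift=4)
a_=cv2.resize(im[0:210,330:450],None,fx=2.8,fy=2.8,interpolation=2); b_=cv2.resize(im[170:340,230:320],None,fx=3.45,fy=3.45,interpolation=2)
H=max(a_.shape[0],b_.shape[0]); f=lambda q:cv2.copyMakeBorder(q,0,H-q.shape[0],0,0,0)
cv2.imwrite("pics/w1c.png",np.hstack([f(a_),f(b_)]))
im=ctrl.read_camera("top")
print(ctrl.regions_of("capsule","top")[0]["bbox"])
for p in (C(-.082,.042,.012),C(-.082,-.042,.012),C(.158,0,.012)): print(proj("top",p).round(1))
E
```

```text
dirs deg [np.float32(82.27), np.float32(82.12), np.float32(-7.79)]
width 0.08194769
cell a 1.4346861 82.201454 origin [ 0.5775555  -0.12341683] load [ 0.57063526 -0.17394514]
nose [ 0.42261857 -0.17291827  0.012     ]
griptop back [ 0.45131495 -0.3314917   0.046     ]
griptop front [ 0.44370122 -0.28737316  0.046     ]
(-0.082, 0.042, 0.012) [350.7 200.4]
(-0.082, -0.042, 0.012) [426.2 202.3]
(0, 0.01725, 0.039) [380.9 125.8]
(0, -0.01725, 0.039) [415.4 127.6]
(-0.024, 0.025, 0.039) [372.  149.8]
(-0.024, -0.025, 0.039) [421.6 152.1]
(0, 0.042, 0.012) [353.2 123.7]
(0, -0.042, 0.012) [431.7 127.8]
[176.5, 262.2, 199.9, 287.3]
[404.2 263. ]
[408.  225.2]
[296.8 230.6]
```

View pics/w1c.png

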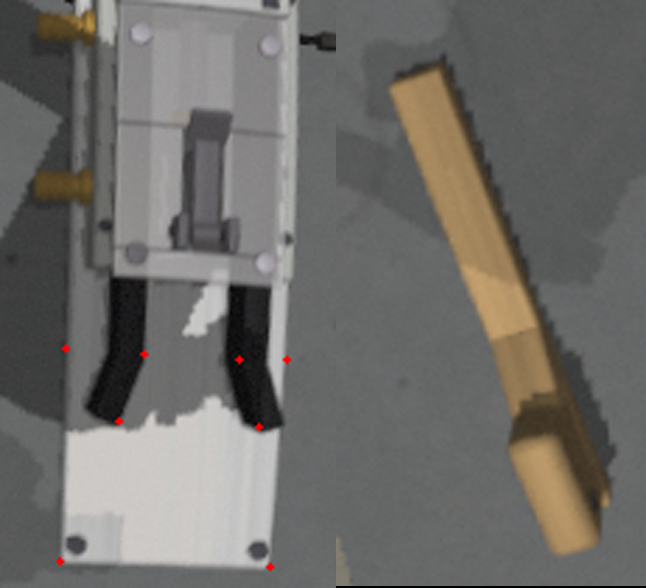

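```bash
python3 -m crank '{"rotation":[[0,0,0],[0,0,0],[0,0,0],[0,0,0],[0,0,0]],"linear":[[4,-0.8,0.3],[4,-0.8,0.3],[4,-0.8,0.3],[4,-0.8,0.3],[4,-0.8,0.5]],"gripper":[100,100,100,100,100]}'
python3 -m crank '{"rotation":[[0,0,0],[0,0,0],[0,0,0],[0,0,0]],"linear":[[4,-0.8,1],[4,-0.8,1],[4,-0.8,1],[0,0,0]],"gripper":[80,70,70,70]}'
python3 - <<'E'
from h import *
plan([0.503,0.267,0.1])
k=ctrl.get_calibration("wrist"); im=ctrl.read_camera("wrist"); cv2.imwrite("pics/w2.png",im[:,:,::-1])
q=ctrl.regions_of("capsule","wrist")[0]; b=np.round(q["bbox"]).astype(int); print(q["confidence"],b)
c=cv2.findContours(q["region"].astype(np.uint8),0,1)[0]; c=max(c,key=cv2.contourArea); P=np.array([onz("wrist",p,.024,k)[:2] for p in c[:,0].astype(float)],np.float32)*1000
print(cv2.minAreaRect(P), cv2.boxPoints(cv2.minAreaRect(P)).round(1).tolist())
m=im[max(0,b[1]-25):b[3]+25,max(0,b[0]-25):b[2]+25,::-1]; cv2.imwrite("pics/w2c.png",cv2.resize(m,None,fx=4,fy=4,interpolation=2)); print(max(0,b[0]-25),max(0,b[1]-25),m.shape)
np.save("k2.npy",k,allow_pickle=True)
E
```

```text
time_s: 2.55
ee_pos: [0.4799, 0.0161, 0.2396]
eef_rot: [0.751, 0.66, 0.0, 0.0]
contact_force: [1.5, 0.4, -0.5]
width: 0.0854
grip_force: 0.0
time_s: 2.88
ee_pos: [0.4689, 0.1419, 0.2081]
eef_rot: [0.749, 0.663, -0.001, -0.002]
contact_force: [0.4, -0.8, 1.0]
width: 0.0594
grip_force: 0.0
{'tcp': [0.4689, 0.1419, 0.2081], 'yaw': -0.122, 'lin_cm': [12.81, 1.92, 10.82], 'tilt': [-0.004, 0.002, -1.0], 'q': [0.06, 0.38, 1.79, 0.0, 0.98, 0.18]}
0.94 [318  32 376  89]
((506.01275634765625, 267.4764709472656), (33.617671966552734, 45.82293701171875), 48.56132125854492) [[477.70001220703125, 270.0], [512.0999755859375, 239.6999969482422], [534.2999877929688, 264.8999938964844], [500.0, 295.20001220703125]]
293 7 (107, 108, 3)
```

View pics/w2c.png

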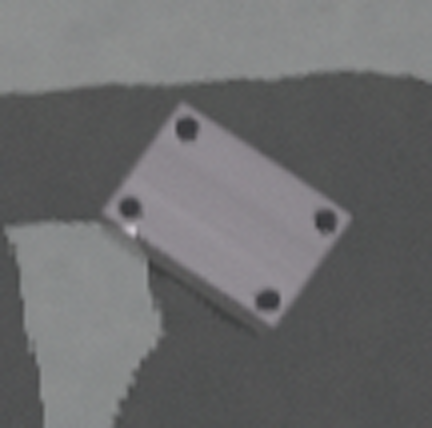

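Run:
```python
from h import *
k=np.load("k2.npy",allow_pickle=True).item()
P=np.array([onz("wrist",(293+u/4-.4,7+v/4-.4),.024,k)[:2] for u,v in((183,102),(351,215),(274,322),(104,211))])*1000
print(P.round(1),P.mean(0),[np.linalg.norm(P[i]-P[(i+1)%4]).round(1) for i in range(4)],[np.degrees(np.arctan2(*(P[(i+1)%4]-P[i])[::-1])).round(1) for i in range(4)])
plan([P.mean(0)[0]/1000,P.mean(0)[1]/1000,0.07],np.radians(48.3))
```

```text
[[500.2 294.2]
 [533.2 265.4]
 [513.7 243.1]
 [480.4 271.6]] [506.87949089 268.58304854] [np.float64(43.9), np.float64(29.6), np.float64(43.9), np.float64(30.1)] [np.float64(-41.1), np.float64(-131.1), np.float64(139.4), np.float64(48.7)]
{'tcp': [0.471, 0.1375, 0.2092], 'yaw': -0.124, 'lin_cm': [13.46, 1.96, 13.91], 'tilt': [-0.001, -0.0, -1.0], 'q': [0.06, 0.38, 1.79, -0.0, 0.98, 0.18], 'rz': -0.967, 'lin_after_turn': [6.03, 12.19, 13.91]}
```

```bash
python3 -m crank '{"rotation":[[0,0,-0.121],[0,0,-0.121],[0,0,-0.121],[0,0,-0.121],[0,0,-0.121]],"linear":[[0,0,1],[0,0,1],[0,0,1],[0,0,1],[0,0,1]],"gripper":[70,70,70,70,70]}'
python3 -m crank '{"rotation":[[0,0,-0.121],[0,0,-0.121],[0,0,-0.121],[0,0,0],[0,0,0]],"linear":[[0,0,1],[0,0,1],[0,0,1],[1.5,3,1],[1.5,3,1]],"gripper":[70,70,70,70,70]}'
python3 -m crank '{"rotation":[[0,0,0],[0,0,0],[0,0,0]],"linear":[[1.5,3,1],[1.5,3.1,1],[0,0,0]],"gripper":[70,70,70]}'
python3 - <<'E'
from h import *
plan([.5069,.2686,0.003],np.radians(48.7))
im=ctrl.read_camera("wrist"); cv2.imwrite("pics/w3.png",im[:,:,::-1])
E
```

```text
time_s: 3.4
ee_pos: [0.4726, 0.1345, 0.1597]
eef_rot: [0.518, 0.855, 0.0, 0.001]
contact_force: [0.8, 0.5, 0.0]
width: 0.0598
grip_force: 0.0
time_s: 3.82
ee_pos: [0.4908, 0.1986, 0.1096]
eef_rot: [0.36, 0.933, -0.0, 0.0]
contact_force: [0.6, -1.2, -0.1]
width: 0.0598
grip_force: 0.0
time_s: 4.07
ee_pos: [0.5109, 0.2697, 0.0887]
eef_rot: [0.357, 0.934, 0.002, 0.001]
contact_force: [0.2, -0.9, 0.9]
width: 0.0596
grip_force: 0.0
{'tcp': [0.5109, 0.2697, 0.0887], 'yaw': 0.842, 'lin_cm': [0.24, -0.38, 8.57], 'tilt': [0.004, 0.002, -1.0], 'q': [0.29, 0.66, 1.67, 0.0, 0.8, -0.55], 'rz': -0.008, 'lin_after_turn': [0.24, -0.38, 8.57]}
```

View pics/w3.png

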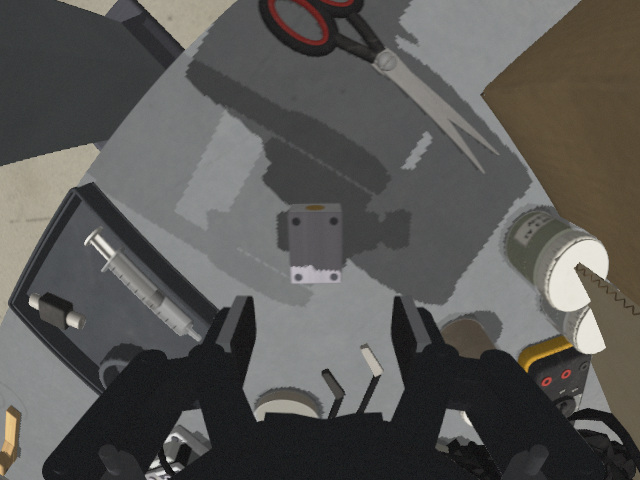

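The capsule sits aligned between the fingers, centred at u≈316 against 322 for the fingers, which matches the −0.38 cm correction. I'll descend and grasp.

```bash
python3 -m crank '{"rotation":[[0,0,-0.008],[0,0,0],[0,0,0],[0,0,0],[0,0,0]],"linear":[[0.24,-0.38,1],[0,0,2.5],[0,0,2.5],[0,0,1.6],[0,0,0.9]],"gripper":[70,70,70,70,70]}'
python3 -m crank '{"rotation":[[0,0,0],[0,0,0],[0,0,0],[0,0,0],[0,0,0]],"linear":[[0,0,0],[0,0,0],[0,0,0],[0,0,0],[0,0,0]],"gripper":[65,30,30,30,30]}'
python3 -m crank '{"rotation":[[0,0,0],[0,0,0],[0,0,0],[0,0,0],[0,0,0]],"linear":[[0,0,0],[0,0,0],[0,0,0],[0,0,0],[0,0,0]],"gripper":[20,20,20,20,20]}'
python3 -c "
from h import *
plan([.5069,.2686,0.1])"
```

```text
time_s: 4.53
ee_pos: [0.5027, 0.2629, 0.0033]
eef_rot: [0.354, 0.935, -0.001, -0.001]
contact_force: [0.8, -0.2, 0.2]
width: 0.0598
grip_force: 0.0
time_s: 4.95
ee_pos: [0.5043, 0.266, 0.0062]
eef_rot: [0.353, 0.936, 0.001, 0.001]
contact_force: [0.3, -1.7, 5.6]
width: 0.0304
grip_force: 60.5
time_s: 5.37
ee_pos: [0.5043, 0.266, 0.0062]
eef_rot: [0.352, 0.936, 0.001, 0.002]
contact_force: [1.5, -2.9, 5.9]
width: 0.0302
grip_force: 60.8
{'tcp': [0.5043, 0.266, 0.0062], 'yaw': 0.85, 'lin_cm': [-0.05, 0.39, -9.38], 'tilt': [0.003, 0.0, -1.0], 'q': [0.29, 0.79, 1.72, -0.0, 0.63, -0.56]}
```

```bash
python3 -m crank '{"rotation":[[0,0,0],[0,0,0],[0,0,0],[0,0,0],[0,0,0]],"linear":[[0,0,-1],[0,0,-3],[0,0,-3],[0,0,-3],[0,0,-3]],"gripper":[20,20,20,20,20]}'
python3 -m crank '{"rotation":[[0,0,0.09],[0,0,0.09],[0,0,0.09],[0,0,0.09],[0,0,0.09]],"linear":[[-3.1,-2.6,-0.5],[-3.3,-2.3,-0.5],[-3.5,-2.0,0],[-3.7,-1.7,0],[-3.8,-1.4,0]],"gripper":[20,20,20,20,20]}'
python3 -m crank '{"rotation":[[0,0,0.09],[0,0,0.09],[0,0,0.09],[0,0,0.09],[0,0,0.09]],"linear":[[-3.9,-1.0,0],[-4,-0.7,0],[-4,-0.3,0],[-4,0,0],[-4,0.4,0]],"gripper":[20,20,20,20,20]}'
python3 -m crank '{"rotation":[[0,0,0.09],[0,0,0],[0,0,0]],"linear":[[-4,0.8,0],[0,0,0],[0,0,0]],"gripper":[20,20,20]}'
python3 -c "
from h import *
plan([.5696,-.1738,0.10],-.136)"
```

```text
time_s: 5.78
ee_pos: [0.5019, 0.2661, 0.1362]
eef_rot: [0.353, 0.936, -0.0, -0.001]
contact_force: [1.0, -0.8, -1.6]
width: 0.0311
grip_force: 59.8
time_s: 6.2
ee_pos: [0.5323, 0.0649, 0.1454]
eef_rot: [0.554, 0.833, 0.0, 0.0]
contact_force: [0.5, -1.0, -1.9]
width: 0.0306
grip_force: 59.9
time_s: 6.62
ee_pos: [0.5601, -0.1345, 0.145]
eef_rot: [0.726, 0.688, 0.0, -0.001]
contact_force: [1.2, 0.3, 0.4]
width: 0.0305
grip_force: 59.9
time_s: 6.87
ee_pos: [0.5668, -0.1757, 0.1448]
eef_rot: [0.756, 0.655, 0.0, 0.0]
contact_force: [0.1, 1.4, -1.3]
width: 0.0308
grip_force: 59.9
{'tcp': [0.5668, -0.1757, 0.1448], 'yaw': -0.143, 'lin_cm': [0.22, 0.25, 4.48], 'tilt': [0.001, 0.0, -1.0], 'q': [-0.49, 0.59, 1.59, 0.0, 0.95, -0.35], 'rz': -0.007, 'lin_after_turn': [0.22, 0.25, 4.48]}
```

Run:
```python
from cellfit import *
plan([.5696,-.1738,0.10],-.136)
im=ctrl.read_camera("wrist")[:,:,::-1].copy(); k=ctrl.get_calibration("wrist"); cv2.imwrite("pics/w4.png",im); np.save("k4.npy",k,allow_pickle=True)
def C(x,y,z): p=o+ex*x+ey*y; return np.array([p[0],p[1],z])
for x,y,z in[(-.082,.042,.012),(-.082,-.042,.012),(0,.01725,.039),(0,-.01725,.039),(-.024,.025,.039),(-.024,-.025,.039),(0,.042,.012),(0,-.042,.012),(.014,.01725,.039),(.014,-.01725,.039)]:
    u=proj("wrist",C(x,y,z),k); print((x,y,z),u.round(1)); cv2.circle(im,tuple(np.round(u*16).astype(int)),16,(0,0,255),-1,shift=4)
cv2.imwrite("pics/w4c.png",cv2.resize(im[120:420,180:460],None,fx=2,fy=2,interpolation=2))
```

```text
dirs deg [np.float32(82.27), np.float32(82.12), np.float32(-7.79)]
width 0.08194769
cell a 1.4346861 82.201454 origin [ 0.5775555  -0.12341683] load [ 0.57063526 -0.17394514]
nose [ 0.42261857 -0.17291827  0.012     ]
griptop back [ 0.45131495 -0.3314917   0.046     ]
griptop front [ 0.44370122 -0.28737316  0.046     ]
{'tcp': [0.5668, -0.1757, 0.1448], 'yaw': -0.143, 'lin_cm': [0.22, 0.25, 4.48], 'tilt': [0.001, 0.0, -1.0], 'q': [-0.49, 0.59, 1.59, 0.0, 0.95, -0.35], 'rz': -0.007, 'lin_after_turn': [0.22, 0.25, 4.48]}
(-0.082, 0.042, 0.012) [277.  257.9]
(-0.082, -0.042, 0.012) [380.8 257.4]
(0, 0.01725, 0.039) [303.7 160.3]
(0, -0.01725, 0.039) [355.  160.1]
(-0.024, 0.025, 0.039) [293.1 195. ]
(-0.024, -0.025, 0.039) [365.7 194.7]
(0, 0.042, 0.012) [272.5 156.1]
(0, -0.042, 0.012) [384.9 155.7]
(0.014, 0.01725, 0.039) [303.4 139.6]
(0.014, -0.01725, 0.039) [355.2 139.5]
```

View pics/w4c.png

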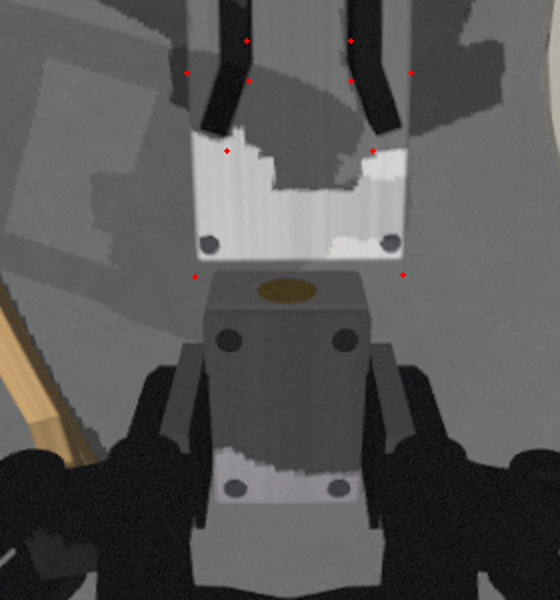

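The picture shows the predicted dots about 8 px (6 mm) short along the channel, because the first view was taken while the arm was still settling. The lateral fit is good. I'll refit from this view, with the arm at rest.

```bash
python3 - <<'E' > /dev/null
s=open("cellfit.py").read().split("\n")
s=[l for l in s if not l.startswith("k={") and not l.startswith("for n,uv")]
t="\n".join(s).replace('from h import *','from h import *\nk=np.load("k4.npy",allow_pickle=True).item()').replace("w1.png","w4.png")
t=t.replace("340+edge(g[v,340:366],1)","267+edge(g[v,267:287],1)").replace("418+edge(g[v,418:442],-1)","373+edge(g[v,373:393],-1)").replace("range(160,198,3)","range(190,244,3)").replace("192+edge(g[192:212,u],-1)","240+edge(g[240:260,u],-1)").replace("range(358,424,4)","range(290,374,4)")
open("cellfit4.py","w").write(t)
E
python3 - <<'E'
from cellfit4 import *
kn=ctrl.get_calibration("wrist"); print(np.abs(np.array(kn["t"])-k["t"]).max())
def C(x,y,z): p=o+ex*x+ey*y; return np.array([p[0],p[1],z])
for x,y,z in[(-.082,.042,.012),(-.082,-.042,.012),(0,.01725,.039),(0,-.01725,.039),(-.024,.025,.039),(-.024,-.025,.039)]: print((x,y,z),(proj("wrist",C(x,y,z),k)-[180,120]).round(1)*2)
print("bends->",[onz("wrist",(180+u/2,120+v/2),.039,k).round(4) for u,v in((250,65),(350,65))])
# held capsule top corners at screw/box: top z
plan([*(o-.051*ex),.1],a-np.pi/2)
print(proj("top",C(-.082,.042,.012)),proj("top",C(-.082,-.042,.012)))
E
```

```text
dirs deg [np.float32(82.29), np.float32(82.25), np.float32(-7.51)]
width 0.08189771
cell a 1.4371742 82.34401 origin [ 0.5788062  -0.11619942] load [ 0.57201177 -0.1667448 ]
0.0
(-0.082, 0.042, 0.012) [194.2 259.2]
(-0.082, -0.042, 0.012) [403.6 257.6]
(0, 0.01725, 0.039) [247.8  59.2]
(0, -0.01725, 0.039) [351.   58.6]
(-0.024, 0.025, 0.039) [226.4 129.4]
(-0.024, -0.025, 0.039) [373.  128.4]
bends-> [array([ 0.5621, -0.116 ,  0.039 ]), array([ 0.5953, -0.1206,  0.039 ])]
{'tcp': [0.566, -0.1736, 0.1446], 'yaw': -0.141, 'lin_cm': [0.76, 0.5, 4.46], 'tilt': [-0.001, 0.001, -1.0], 'q': [-0.49, 0.59, 1.6, 0.0, 0.95, -0.35], 'rz': -0.008, 'lin_after_turn': [0.75, 0.51, 4.46]}
[400.8467885  262.40070729] [404.60912227 224.61159373]
```

```bash
python3 -m crank '{"rotation":[[0,0,-0.008],[0,0,0]],"linear":[[0,0.5,0],[0,0,0]],"gripper":[20,20]}'
python3 - <<'E'
from h import *
for i in range(3): im=ctrl.read_camera("top") if i==0 else None
cv2.imwrite("pics/t2.png",im[:,:,::-1])
k=ctrl.get_calibration("wrist"); im=ctrl.read_camera("wrist")[:,:,::-1].copy(); cv2.imwrite("pics/w4.png",im); np.save("k4.npy",k,allow_pickle=True)
k2=ctrl.get_calibration("wrist"); print("drift",np.array(k2["t"])-k["t"])
import cellfit4 as c
plan([*(c.o-.051*c.ex),.1],c.a-np.pi/2)
t=cv2.imread("pics/t2.png"); cv2.imwrite("pics/t2c.png",cv2.resize(t[190:290,270:430],None,fx=4,fy=4,interpolation=2))
E
```

```text
time_s: 7.08
ee_pos: [0.5722, -0.1725, 0.1447]
eef_rot: [0.751, 0.66, 0.0, -0.0]
contact_force: [0.3, -1.1, -0.4]
width: 0.0311
grip_force: 59.9Traceback (most recent call last):
  File "<stdin>", line 3, in <module>
TypeError: 'NoneType' object is not subscriptable
```

Run:
```python
from h import *
t=ctrl.read_camera("top")[:,:,::-1].copy()
k=ctrl.get_calibration("wrist"); im=ctrl.read_camera("wrist")[:,:,::-1].copy(); cv2.imwrite("pics/w4.png",im); np.save("k4.npy",k,allow_pickle=True)
k2=ctrl.get_calibration("wrist"); print("drift",np.array(k2["t"])-k["t"])
import cellfit4 as c
plan([*(c.o-.051*c.ex),.1],c.a-np.pi/2)
cv2.imwrite("pics/t2c.png",cv2.resize(t[190:290,270:430],None,fx=4,fy=4,interpolation=2))
```

```text
drift [ 6.98478721e-05 -1.90518134e-05  2.64297957e-05]
dirs deg [np.float32(82.42), np.float32(81.72), np.float32(-7.58)]
width 0.08205135
cell a 1.4344379 82.18723 origin [ 0.5802939  -0.11922166] load [ 0.57336116 -0.16974825]
{'tcp': [0.5718, -0.1726, 0.1446], 'yaw': -0.13, 'lin_cm': [0.3, 0.12, 4.46], 'tilt': [-0.0, 0.0, -1.0], 'q': [-0.48, 0.6, 1.58, 0.0, 0.96, -0.35], 'rz': 0.007, 'lin_after_turn': [0.3, 0.12, 4.46]}
```

View pics/t2c.png

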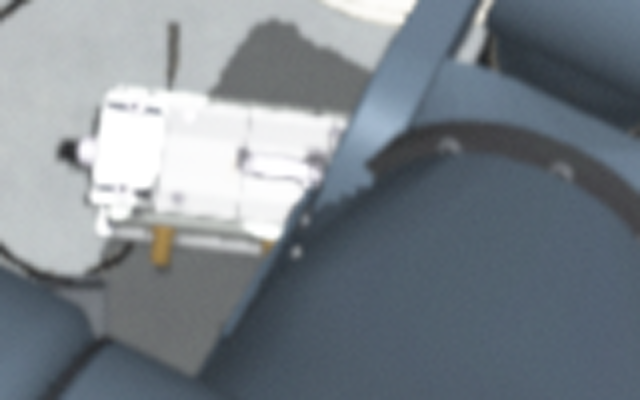

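The top view is blocked by the gripper, so I'll use the settled wrist fit: origin (0.580, −0.119), angle 82.2°. Lowering onto the plate.

```bash
python3 -m crank '{"rotation":[[0,0,0.007],[0,0,0],[0,0,0],[0,0,0],[0,0,0]],"linear":[[0.1,0.12,2],[0,0,3],[0,0,3],[0,0,2.3],[0,0,1]],"gripper":[20,20,20,20,20]}'
python3 -m crank '{"rotation":[[0,0,0],[0,0,0],[0,0,0]],"linear":[[0,0,0.5],[0,0,0],[0,0,0]],"gripper":[20,20,20]}'
python3 -c "
from h import *
plan([.5733-.0003,-.1697-.002,0.018],-.136)"
```

```text
time_s: 7.65
ee_pos: [0.5711, -0.1714, 0.0285]
eef_rot: [0.754, 0.657, -0.001, -0.003]
contact_force: [-0.3, 0.5, -1.4]
width: 0.031
grip_force: 59.9
time_s: 7.9
ee_pos: [0.5739, -0.1735, 0.0275]
eef_rot: [0.754, 0.656, 0.0, 0.001]
contact_force: [0.9, -0.2, -0.9]
width: 0.0306
grip_force: 59.9
{'tcp': [0.5739, -0.1735, 0.0275], 'yaw': -0.139, 'lin_cm': [0.16, -0.12, 0.95], 'tilt': [0.002, -0.001, -1.0], 'q': [-0.48, 0.78, 1.63, 0.0, 0.73, -0.34], 'rz': -0.003, 'lin_after_turn': [0.16, -0.12, 0.95]}
```

```bash
python3 -m crank '{"rotation":[[0,0,0],[0,0,0],[0,0,0],[0,0,0]],"linear":[[0.1,-0.12,0.3],[0,0,0.3],[0,0,0.1],[0,0,0]],"gripper":[20,20,20,20]}'
python3 -m crank '{"rotation":[[0,0,0],[0,0,0],[0,0,0]],"linear":[[0,0,0.15],[0,0,0],[0,0,0]],"gripper":[20,20,20]}'
```

```text
time_s: 8.23
ee_pos: [0.5721, -0.1722, 0.0199]
eef_rot: [0.754, 0.656, 0.0, 0.0]
contact_force: [0.3, 0.1, -1.0]
width: 0.0308
grip_force: 59.9
time_s: 8.48
ee_pos: [0.5723, -0.1723, 0.0182]
eef_rot: [0.755, 0.656, 0.0, 0.0]
contact_force: [0.2, 0.2, -1.4]
width: 0.0308
grip_force: 60.0
```

```bash
python3 -m crank '{"rotation":[[0,0,0],[0,0,0]],"linear":[[0,0,0.1],[0,0,0]],"gripper":[20,20]}'
python3 -m crank '{"rotation":[[0,0,0],[0,0,0]],"linear":[[0,0,0.1],[0,0,0]],"gripper":[20,20]}'
```

```text
time_s: 8.65
ee_pos: [0.5723, -0.1724, 0.0182]
eef_rot: [0.754, 0.656, 0.0, 0.0]
contact_force: [-2.7, 0.5, 7.3]
width: 0.0305
grip_force: 60.6
time_s: 8.82
ee_pos: [0.5723, -0.1723, 0.0181]
eef_rot: [0.754, 0.656, 0.0, 0.0]
contact_force: [-2.1, 0.8, 12.6]
width: 0.0304
grip_force: 61.4
```

```bash
python3 -m crank '{"rotation":[[0,0,0],[0,0,0],[0,0,0],[0,0,0],[0,0,0]],"linear":[[0,0,-0.12],[0,0,0],[0,0,0],[0,0,0],[0,0,0]],"gripper":[20,40,55,60,60]}'
python3 -m crank '{"rotation":[[0,0,0],[0,0,0],[0,0,0],[0,0,0],[0,0,0]],"linear":[[0,0,-1],[0,0,-3],[0,0,-3],[0,0,-3],[0,0,0]],"gripper":[60,60,60,60,60]}'
python3 -m crank '{"rotation":[[0,0,0]],"linear":[[0,0,0]],"gripper":[60]}'
python3 - <<'E'
from cellfit4 import *
k=ctrl.get_calibration("wrist"); im=ctrl.read_camera("wrist")[:,:,::-1].copy(); cv2.imwrite("pics/w5.png",im); np.save("k5.npy",k,allow_pickle=True)
q=ctrl.regions_of("capsule","wrist")[0];print(q["confidence"],np.round(q["bbox"]))
cv2.imwrite("pics/w5c.png",cv2.resize(im[120:420,180:460],None,fx=2,fy=2,interpolation=2))
r=ctrl.regions_of("stick","wrist")
if r: print("stick",r[0]["confidence"],np.round(r[0]["bbox"]))
plan([.57,-.17,.1])
E
```

```text
time_s: 9.23
ee_pos: [0.5719, -0.1721, 0.0169]
eef_rot: [0.755, 0.656, -0.0, -0.0]
contact_force: [-0.6, 0.4, 0.2]
width: 0.0512
grip_force: 0.0
time_s: 9.65
ee_pos: [0.5758, -0.1739, 0.1236]
eef_rot: [0.754, 0.656, 0.002, 0.006]
contact_force: [0.7, -0.9, 0.5]
width: 0.0509
grip_force: 0.0
time_s: 9.73
ee_pos: [0.5734, -0.1728, 0.1198]
eef_rot: [0.754, 0.656, 0.001, 0.002]
contact_force: [-0.3, 0.0, -0.1]
width: 0.0512
grip_force: 0.0
dirs deg [np.float32(82.42), np.float32(81.72), np.float32(-7.58)]
width 0.08205135
cell a 1.4344379 82.18723 origin [ 0.5802939  -0.11922166] load [ 0.57336116 -0.16974825]
0.62 [298. 197. 345. 274.]
stick 0.93 [131. 248. 212. 428.]
{'tcp': [0.5711, -0.1717, 0.1163], 'yaw': -0.139, 'lin_cm': [0.15, -0.12, 1.63], 'tilt': [-0.002, 0.001, -1.0], 'q': [-0.48, 0.64, 1.6, -0.0, 0.9, -0.34]}
```

View pics/w5c.png

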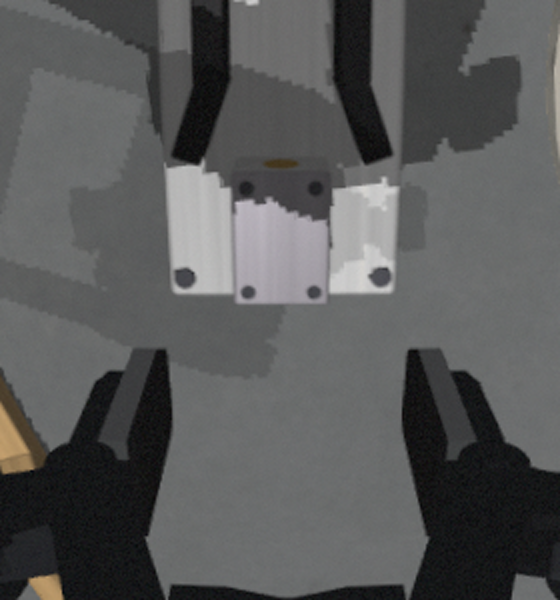

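The capsule lies straight and centred before the mouth: capsule centre u≈281, walls 281. Next, the stick.

```bash
python3 -m crank '{"rotation":[[0,0,-0.107],[0,0,-0.106],[0,0,-0.106]],"linear":[[0,0,0],[0,0,0],[0,0,0]],"gripper":[60,60,60]}'
python3 -m crank '{"rotation":[[0,0,0],[0,0,0],[0,0,0],[0,0,0],[0,0,0]],"linear":[[-2.2,-2.86,0],[-2.2,-2.86,0],[-2.2,-2.86,0],[-2.2,-2.86,0],[-2.2,-2.86,0]],"gripper":[60,60,60,60,60]}'
python3 -m crank '{"rotation":[[0,0,0],[0,0,0],[0,0,0],[0,0,0]],"linear":[[0,0,0],[0,0,0],[0,0,0],[0,0,0]],"gripper":[60,60,60,60]}'
python3 - <<'E'
from h import *
k=ctrl.get_calibration("wrist"); im=ctrl.read_camera("wrist")[:,:,::-1].copy(); cv2.imwrite("pics/w6.png",im); np.save("k6.npy",k,allow_pickle=True)
q=ctrl.regions_of("stick","wrist")[0];b=np.round(q["bbox"]).astype(int);print(q["confidence"],b)
cv2.imwrite("pics/w6c.png",cv2.resize(im[60:360,180:460],None,fx=2,fy=2,interpolation=2))
plan([.4502,-.3052,.011],.18)
E
```

```text
time_s: 10.13
ee_pos: [0.5709, -0.1716, 0.1154]
eef_rot: [0.639, 0.769, -0.0, -0.002]
contact_force: [0.1, 0.2, -0.1]
width: 0.0513
grip_force: 0.0
time_s: 10.55
ee_pos: [0.4491, -0.306, 0.1156]
eef_rot: [0.64, 0.768, 0.0, -0.002]
contact_force: [0.2, -0.4, -0.4]
width: 0.0511
grip_force: 0.0
time_s: 10.88
ee_pos: [0.4512, -0.3048, 0.1165]
eef_rot: [0.64, 0.768, 0.0, -0.001]
contact_force: [0.4, 1.0, 0.8]
width: 0.0512
grip_force: 0.0
0.84 [306  34 337 283]
{'tcp': [0.4516, -0.3048, 0.1169], 'yaw': 0.182, 'lin_cm': [-0.03, -0.15, 10.59], 'tilt': [-0.001, 0.001, -1.0], 'q': [-0.8, 0.59, 1.74, 0.0, 0.82, -0.98], 'rz': 0.002, 'lin_after_turn': [-0.03, -0.14, 10.59]}
```

View pics/w6c.png

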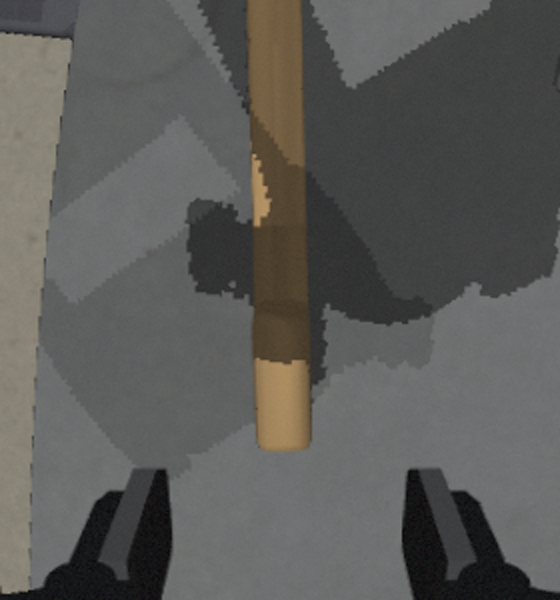

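Run:
```python
from h import *
k=np.load("k6.npy",allow_pickle=True).item()
P=[onz("wrist",(180+u/2,60+v/2),.046,k) for u,v in((283,448),(281,305))]
N=onz("wrist",((306+324)/2,34),.012,k)
S=[onz("wrist",(180+u/2,60+v/2),.012,k) for u,v in((248,20),(302,20))]
print(P,N,S,np.linalg.norm(P[0]-P[1]))
g=(P[0]+P[1])/2; m=(S[0]+S[1])/2
print("dir", np.degrees(np.arctan2(*(m-g)[:2][::-1])),np.degrees(np.arctan2(*(P[1]-P[0])[:2][::-1])))
plan([g[0],g[1],.011],.18)
```

```text
[array([ 0.45469876, -0.32766659,  0.046     ]), array([ 0.44565993, -0.28103302,  0.046     ])] [ 0.4218956  -0.17158098  0.012     ] [array([ 0.41926533, -0.19701951,  0.012     ]), array([ 0.43653001, -0.19395175,  0.012     ])] 0.04750147771696842
dir 101.5672023005125 100.9694287087345
{'tcp': [0.4516, -0.3048, 0.1169], 'yaw': 0.182, 'lin_cm': [0.06, -0.13, 10.59], 'tilt': [-0.001, 0.001, -1.0], 'q': [-0.8, 0.59, 1.74, 0.0, 0.82, -0.98], 'rz': 0.002, 'lin_after_turn': [0.06, -0.13, 10.59]}
```

```bash
python3 -m crank '{"rotation":[[0,0,-0.014],[0,0,0],[0,0,0],[0,0,0],[0,0,0]],"linear":[[0.06,-0.13,1],[0,0,3],[0,0,3],[0,0,2],[0,0,0.9]],"gripper":[60,60,60,60,60]}'
python3 -m crank '{"rotation":[[0,0,0],[0,0,0],[0,0,0],[0,0,0],[0,0,0]],"linear":[[0,0,0],[0,0,0],[0,0,0],[0,0,0],[0,0,0]],"gripper":[60,60,10,5,5]}'
python3 -m crank '{"rotation":[[0,0,0],[0,0,0],[0,0,0],[0,0,0],[0,0,0]],"linear":[[0,0,0],[0,0,0],[0,0,0],[0,0,0],[0,0,0]],"gripper":[5,5,5,5,5]}'
python3 -c "
from h import *
plan([.4502,-.3044,0.018],.197)"
```

```text
time_s: 11.4
ee_pos: [0.4485, -0.3035, 0.0151]
eef_rot: [0.635, 0.773, 0.0, -0.003]
contact_force: [0.2, -0.4, -0.7]
width: 0.0512
grip_force: 0.0
time_s: 11.82
ee_pos: [0.4504, -0.3063, 0.0197]
eef_rot: [0.635, 0.772, -0.0, 0.001]
contact_force: [0.7, 1.2, 3.5]
width: 0.017
grip_force: 58.5
time_s: 12.23
ee_pos: [0.4504, -0.3063, 0.0196]
eef_rot: [0.635, 0.772, -0.0, 0.001]
contact_force: [0.8, 0.5, 6.4]
width: 0.017
grip_force: 59.4
{'tcp': [0.4504, -0.3063, 0.0196], 'yaw': 0.194, 'lin_cm': [0.19, 0.02, 0.16], 'tilt': [0.002, -0.002, -1.0], 'q': [-0.8, 0.75, 1.78, 0.0, 0.61, -1.0], 'rz': -0.003, 'lin_after_turn': [0.19, 0.02, 0.16]}
```

```bash
python3 -m crank '{"rotation":[[0,0,0],[0,0,0],[0,0,0.11],[0,0,0.11],[0,0,0.11]],"linear":[[0,0,-2],[0,0,-3],[0,0,-2],[0,0,0],[0,0,0]],"gripper":[5,5,5,5,5]}'
python3 -m crank '{"rotation":[[0,0,0],[0,0,0],[0,0,0],[0,0,0],[0,0,0]],"linear":[[-1,2.6,0],[-1,2.6,0],[-1,2.6,0],[0,2.6,0],[0,0,0]],"gripper":[5,5,5,5,5]}'
python3 -m crank '{"rotation":[[0,0,0],[0,0,0],[0,0,0]],"linear":[[0,0,0],[0,0,0],[0,0,0]],"gripper":[5,5,5]}'
python3 - <<'E'
from cellfit4 import *
plan([.5486,-.3505,.0336],-.1364)
k=ctrl.get_calibration("wrist"); im=ctrl.read_camera("wrist")[:,:,::-1].copy(); cv2.imwrite("pics/w7.png",im); np.save("k7.npy",k,allow_pickle=True)
for n in ("stick","capsule"):
    q=ctrl.regions_of(n,"wrist")
    if q: print(n,q[0]["confidence"],np.round(q[0]["bbox"]))
cv2.imwrite("pics/w7c.png",cv2.resize(im[0:300,190:450],None,fx=2,fy=2,interpolation=2))
E
```

```text
time_s: 12.65
ee_pos: [0.4504, -0.3065, 0.0902]
eef_rot: [0.755, 0.655, 0.0, 0.002]
contact_force: [-0.0, 0.3, -0.8]
width: 0.0171
grip_force: 58.8
time_s: 13.07
ee_pos: [0.5538, -0.352, 0.0892]
eef_rot: [0.753, 0.658, 0.001, 0.004]
contact_force: [0.3, -0.2, -0.2]
width: 0.0172
grip_force: 58.9
time_s: 13.32
ee_pos: [0.5471, -0.3486, 0.0879]
eef_rot: [0.754, 0.657, -0.0, -0.001]
contact_force: [-0.1, -0.2, -1.0]
width: 0.0166
grip_force: 58.9
dirs deg [np.float32(82.42), np.float32(81.72), np.float32(-7.58)]
width 0.08205135
cell a 1.4344379 82.18723 origin [ 0.5802939  -0.11922166] load [ 0.57336116 -0.16974825]
{'tcp': [0.5471, -0.3486, 0.0879], 'yaw': -0.136, 'lin_cm': [-0.18, 0.19, 5.43], 'tilt': [-0.002, 0.002, -1.0], 'q': [-0.74, 0.74, 1.48, -0.0, 0.93, -0.6], 'rz': 0.0, 'lin_after_turn': [-0.18, 0.19, 5.43]}
stick 0.86 [299.   0. 347. 387.]
capsule 0.31 [254.   1. 397.  10.]
```

View pics/w7c.png

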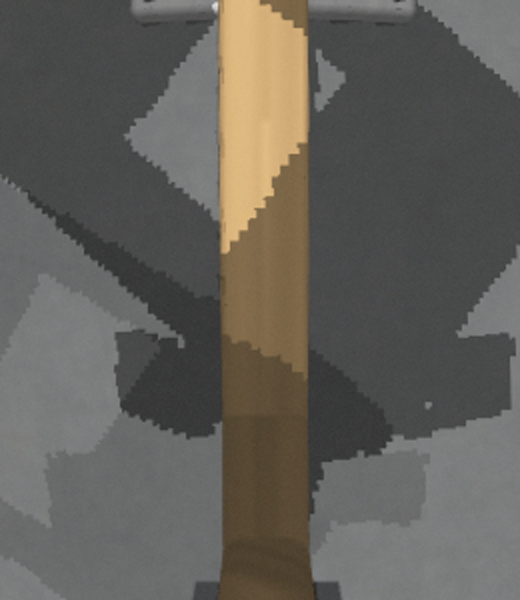

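The stick is held straight, and the plate centre sits about 3 mm to tool +y. I'll lower it to feeding height; from here on I rely on numbers only.

```bash
python3 -m crank '{"rotation":[[0,0,0],[0,0,0],[0,0,0],[0,0,0],[0,0,0]],"linear":[[-0.18,0.23,2],[0,0,2],[0,0,1.1],[0,0,0.3],[0,0,0]],"gripper":[5,5,5,5,5]}'
python3 -m crank '{"rotation":[[0,0,0],[0,0,0]],"linear":[[0,0,0],[0,0,0]],"gripper":[5,5]}'
cat > st.py <<'E'
from h import *
o=np.array([.5803,-.1192]); a=1.4344; ex=np.array([np.cos(a),np.sin(a)]);ey=np.array([-ex[1],ex[0]])
s=ctrl.sense(); p=s["ee_pos"]; f=np.array(s["contact_force"])
print("t",round(s["time_s"],2),"cell tcp x %.1f y %.1f z %.1f mm nose~%.1f"%((p[:2]-o)@ex*1e3,(p[:2]-o)@ey*1e3,p[2]*1e3,(p[:2]-o)@ex*1e3+138.5),"f along/across/up",(f[:2]@ex).round(1),(f[:2]@ey).round(1),f[2].round(1))
plan([p[0],p[1],.0336],-.1364)
E
python3 st.py
```

```text
time_s: 13.88
ee_pos: [0.5497, -0.3509, 0.0332]
eef_rot: [0.754, 0.657, -0.0, -0.001]
contact_force: [-0.0, 0.6, -1.8]
width: 0.0171
grip_force: 58.9
time_s: 14.05
ee_pos: [0.5513, -0.3521, 0.0353]
eef_rot: [0.754, 0.657, 0.0, 0.001]
contact_force: [0.1, -0.1, -1.2]
width: 0.0172
grip_force: 58.9
t 14.05 cell tcp x -234.7 y -2.9 z 35.3 mm nose~-96.2 f along/across/up -0.1 -0.1 -1.2
{'tcp': [0.5513, -0.3521, 0.0353], 'yaw': -0.136, 'lin_cm': [0.0, -0.0, 0.17], 'tilt': [0.001, -0.001, -1.0], 'q': [-0.74, 0.81, 1.48, 0.0, 0.84, -0.6], 'rz': 0.0, 'lin_after_turn': [0.0, -0.0, 0.17]}
```

```bash
python3 -m crank '{"rotation":[[0,0,0],[0,0,0],[0,0,0],[0,0,0],[0,0,0]],"linear":[[0.2,0,0.1],[0.3,0,0],[0.3,0,0],[0.3,0,0],[0.1,0,0]],"gripper":[5,5,5,5,5]}'; python3 st.py
python3 -m crank '{"rotation":[[0,0,0],[0,0,0],[0,0,0],[0,0,0],[0,0,0]],"linear":[[0.3,0,0],[0.3,0,0],[0.3,0,0],[0.3,0,0],[0.1,0,0]],"gripper":[5,5,5,5,5]}'; python3 st.py
```

```text
time_s: 14.47
ee_pos: [0.5524, -0.3388, 0.0334]
eef_rot: [0.753, 0.658, 0.0, -0.0]
contact_force: [-0.4, -0.2, -1.6]
width: 0.0172
grip_force: 58.9
t 14.47 cell tcp x -221.4 y -2.2 z 33.4 mm nose~-82.9 f along/across/up -0.3 0.3 -1.6
{'tcp': [0.5524, -0.3388, 0.0334], 'yaw': -0.135, 'lin_cm': [0.0, -0.0, -0.02], 'tilt': [-0.0, 0.0, -1.0], 'q': [-0.72, 0.81, 1.5, 0.0, 0.83, -0.59], 'rz': 0.001, 'lin_after_turn': [0.0, -0.0, -0.02]}
time_s: 14.88
ee_pos: [0.5542, -0.3265, 0.0333]
eef_rot: [0.753, 0.658, -0.0, 0.0]
contact_force: [0.6, -0.7, -0.7]
width: 0.017
grip_force: 58.9
t 14.88 cell tcp x -208.9 y -2.3 z 33.3 mm nose~-70.4 f along/across/up -0.6 -0.7 -0.7
{'tcp': [0.5542, -0.3265, 0.0333], 'yaw': -0.136, 'lin_cm': [-0.0, 0.0, -0.03], 'tilt': [0.0, -0.0, -1.0], 'q': [-0.71, 0.81, 1.51, -0.0, 0.82, -0.57], 'rz': 0.001, 'lin_after_turn': [-0.0, 0.0, -0.03]}
```

```bash
python3 -m crank '{"rotation":[[0,0,0],[0,0,0],[0,0,0],[0,0,0],[0,0,0]],"linear":[[0.3,-0.03,0],[0.3,-0.03,0],[0.3,-0.03,0],[0.3,-0.03,0],[0.3,0,0]],"gripper":[5,5,5,5,5]}'; python3 st.py|head -1
python3 -m crank '{"rotation":[[0,0,0],[0,0,0],[0,0,0],[0,0,0],[0,0,0]],"linear":[[0.3,0,0],[0.3,0,0],[0.3,0,0],[0.3,0,0],[0.3,0,0]],"gripper":[5,5,5,5,5]}'; python3 st.py|head -1
python3 - <<'E'
from h import *
from st import o,ex,ey
k=ctrl.get_calibration("wrist"); im=ctrl.read_camera("wrist"); cv2.imwrite("pics/w8.png",im[:,:,::-1])
for n,z in(("capsule",.036),("stick",.026)):
    q=ctrl.regions_of(n,"wrist")
    if q:
        b=np.array(q[0]["bbox"]);print(n,q[0]["confidence"],b.round())
        if n=="capsule":
            c=max(cv2.findContours(q[0]["region"].astype(np.uint8),0,1)[0],key=cv2.contourArea)[:,0].astype(float)
            P=np.array([[(onz("wrist",p,z,k)[:2]-o)@ex*1e3,(onz("wrist",p,z,k)[:2]-o)@ey*1e3] for p in c],np.float32); print(cv2.minAreaRect(P))
E
```

```text
time_s: 15.3
ee_pos: [0.5548, -0.3115, 0.0333]
eef_rot: [0.754, 0.657, -0.0, -0.0]
contact_force: [0.7, -0.6, 0.1]
width: 0.017
grip_force: 58.9
t 15.3 cell tcp x -194.0 y -0.9 z 33.3 mm nose~-55.5 f along/across/up -0.5 -0.8 0.1
time_s: 15.72
ee_pos: [0.5571, -0.2967, 0.0333]
eef_rot: [0.754, 0.657, 0.0, 0.0]
contact_force: [0.3, -0.6, -0.8]
width: 0.0168
grip_force: 58.8
t 15.72 cell tcp x -179.0 y -1.2 z 33.3 mm nose~-40.5 f along/across/up -0.6 -0.4 -0.8
t 15.72 cell tcp x -179.0 y -1.2 z 33.3 mm nose~-40.5 f along/across/up -0.6 -0.4 -0.8
{'tcp': [0.5571, -0.2967, 0.0333], 'yaw': -0.136, 'lin_cm': [-0.0, 0.0, -0.03], 'tilt': [0.0, -0.0, -1.0], 'q': [-0.67, 0.8, 1.55, 0.0, 0.8, -0.53], 'rz': 0.0, 'lin_after_turn': [-0.0, 0.0, -0.03]}
stick 0.88 [299.   0. 346. 388.]
```

```bash
for i in 1; do python3 -m crank '{"rotation":[[0,0,0],[0,0,0],[0,0,0],[0,0,0],[0,0,0]],"linear":[[0.3,0,0],[0.3,0,0],[0.3,0,0],[0.2,0,0],[0.2,0,0]],"gripper":[5,5,5,5,5]}'; done | tail -3; python3 st.py|head -1
python3 - <<'E'
from h import *
im=ctrl.read_camera("scene"); 
for n in ("capsule","stick","cell"):
    for q in ctrl.regions_of(n,"scene")[:2]: print(n,round(q["confidence"],2),np.round(q["bbox"]))
E
```

```text
contact_force: [0.4, -1.8, -0.1]
width: 0.017
grip_force: 58.8
t 16.28 cell tcp x -166.0 y -1.1 z 33.3 mm nose~-27.5 f along/across/up -1.7 -0.6 -0.1
stick 0.7 [287. 261. 298. 277.]
cell 0.58 [290. 266. 300. 279.]
```

```bash
python3 -m crank '{"rotation":[[0,0,0],[0,0,0],[0,0,0],[0,0,0],[0,0,0]],"linear":[[0.2,0,0],[0.2,0,0],[0.2,0,0],[0.2,0,0],[0.2,0,0]],"gripper":[5,5,5,5,5]}'>/dev/null; python3 st.py|head -1
python3 -m crank '{"rotation":[[0,0,0],[0,0,0],[0,0,0],[0,0,0],[0,0,0]],"linear":[[0.2,0,0],[0.2,0,0],[0.2,0,0],[0.2,0,0],[0.2,0,0]],"gripper":[5,5,5,5,5]}'>/dev/null; python3 st.py|head -1
```

```text
t 16.9 cell tcp x -156.1 y -1.1 z 33.3 mm nose~-17.6 f along/across/up -1.2 0.2 -0.8
t 17.32 cell tcp x -146.0 y -1.0 z 33.3 mm nose~-7.5 f along/across/up -0.8 -0.5 -1.0
```

```bash
python3 -m crank '{"rotation":[[0,0,0],[0,0,0],[0,0,0],[0,0,0],[0,0,0]],"linear":[[0.2,0,0],[0.2,0,0],[0.2,0,0],[0.2,0,0],[0.2,0,0]],"gripper":[5,5,5,5,5]}'>/dev/null; python3 st.py|head -1
```

```text
t 17.73 cell tcp x -135.9 y -0.8 z 33.2 mm nose~2.6 f along/across/up -0.4 -0.0 -0.6
```

```bash
python3 -m crank '{"rotation":[[0,0,0],[0,0,0],[0,0,0],[0,0,0],[0,0,0]],"linear":[[0.2,0,0],[0.2,0,0],[0.2,0,0],[0.2,0,0],[0.1,0,0]],"gripper":[5,5,5,5,5]}'>/dev/null; python3 st.py|head -1
```

```text
t 18.15 cell tcp x -126.8 y -0.8 z 33.2 mm nose~11.7 f along/across/up -0.6 0.0 -0.4
```

```bash
python3 -m crank '{"rotation":[[0,0,0],[0,0,0],[0,0,0],[0,0,0],[0,0,0]],"linear":[[0.15,0,0],[0.15,0,0],[0.15,0,0],[0.15,0,0],[0.1,0,0]],"gripper":[5,5,5,5,5]}'>/dev/null; python3 st.py|head -1
```

```text
t 18.57 cell tcp x -120.5 y -1.2 z 33.4 mm nose~18.0 f along/across/up -3.1 0.2 -0.9
```

```bash
python3 -m crank '{"rotation":[[0,0,0],[0,0,0],[0,0,0],[0,0,0],[0,0,0]],"linear":[[0.15,0,0],[0.15,0,0],[0.15,0,0],[0.15,0,0],[0.1,0,0]],"gripper":[5,5,5,5,5]}'>/dev/null; python3 st.py|head -1
```

```text
t 18.98 cell tcp x -113.0 y -1.0 z 33.2 mm nose~25.5 f along/across/up -2.2 0.3 -1.0
```

```bash
python3 -m crank '{"rotation":[[0,0,0],[0,0,0],[0,0,0],[0,0,0],[0,0,0]],"linear":[[0.1,0,0],[0.1,0,0],[0.1,0,0],[0.1,0,0],[0.1,0,0]],"gripper":[5,5,5,5,5]}'>/dev/null; python3 st.py|head -1
```

```text
t 19.4 cell tcp x -108.1 y -0.9 z 33.2 mm nose~30.4 f along/across/up -2.0 0.3 0.0
```

```bash
python3 -m crank '{"rotation":[[0,0,0],[0,0,0],[0,0,0],[0,0,0],[0,0,0]],"linear":[[0.1,0,0],[0.1,0,0],[0.1,0,0],[0.1,0,0],[0.1,0,0]],"gripper":[5,5,5,5,5]}'>/dev/null; python3 st.py|head -1
```

```text
t 19.82 cell tcp x -103.1 y -0.9 z 33.2 mm nose~35.4 f along/across/up -2.3 -0.5 0.2
```

```bash
python3 -m crank '{"rotation":[[0,0,0],[0,0,0],[0,0,0],[0,0,0],[0,0,0]],"linear":[[0.1,0,0],[0.1,0,0],[0.1,0,0],[0.1,0,0],[0.1,0,0]],"gripper":[5,5,5,5,5]}'>/dev/null; python3 st.py|head -1
```

```text
t 20.23 cell tcp x -98.1 y -1.0 z 33.2 mm nose~40.4 f along/across/up -2.3 -0.9 -0.2
```

```bash
python3 -m crank '{"rotation":[[0,0,0],[0,0,0],[0,0,0],[0,0,0],[0,0,0]],"linear":[[0.1,0,0],[0.1,0,0],[0.1,0,0],[0.1,0,0],[0.1,0,0]],"gripper":[5,5,5,5,5]}'>/dev/null; python3 st.py|head -1
```

```text
t 20.65 cell tcp x -94.5 y -1.4 z 33.6 mm nose~44.0 f along/across/up -5.4 0.6 0.0
```

```bash
python3 -m crank '{"rotation":[[0,0,0],[0,0,0],[0,0,0],[0,0,0],[0,0,0]],"linear":[[0.1,0,0],[0.1,0,0],[0.1,0,0],[0.1,0,0],[0.1,0,0]],"gripper":[5,5,5,5,5]}'>/dev/null; python3 st.py|head -1
```

```text
t 21.07 cell tcp x -89.8 y -1.5 z 33.6 mm nose~48.7 f along/across/up -6.0 0.8 -0.3
```

```bash
python3 -m crank '{"rotation":[[0,0,0],[0,0,0],[0,0,0],[0,0,0],[0,0,0]],"linear":[[0.1,0,0],[0.1,0,0],[0.1,0,0],[0.1,0,0],[0.1,0,0]],"gripper":[5,5,5,5,5]}'>/dev/null; python3 st.py|head -1
```

```text
t 21.48 cell tcp x -85.1 y -1.6 z 33.7 mm nose~53.4 f along/across/up -6.6 0.8 0.3
```

```bash
python3 -m crank '{"rotation":[[0,0,0],[0,0,0],[0,0,0],[0,0,0],[0,0,0]],"linear":[[0.1,0,0],[0.1,0,0],[0.1,0,0],[0.1,0,0],[0.1,0,0]],"gripper":[5,5,5,5,5]}'>/dev/null; python3 st.py|head -1
```

```text
t 21.9 cell tcp x -80.4 y -1.7 z 33.8 mm nose~58.1 f along/across/up -8.1 0.8 1.3
```

```bash
python3 -m crank '{"rotation":[[0,0,0],[0,0,0],[0,0,0],[0,0,0],[0,0,0]],"linear":[[0.1,0,0],[0.1,0,0],[0.1,0,0],[0.1,0,0],[0.1,0,0]],"gripper":[5,5,5,5,5]}'>/dev/null; python3 st.py|head -1
```

```text
t 22.32 cell tcp x -75.6 y -1.8 z 33.8 mm nose~62.9 f along/across/up -8.1 1.6 0.3
```

```bash
python3 -m crank '{"rotation":[[0,0,0],[0,0,0],[0,0,0],[0,0,0],[0,0,0]],"linear":[[0.1,0,0],[0.1,0,0],[0.1,0,0],[0.1,0,0],[0.1,0,0]],"gripper":[5,5,5,5,5]}'>/dev/null; python3 st.py
```

```text
t 22.73 cell tcp x -70.9 y -1.8 z 33.9 mm nose~67.6 f along/across/up -9.0 1.0 0.2
{'tcp': [0.5725, -0.1897, 0.0339], 'yaw': -0.134, 'lin_cm': [0.0, -0.0, 0.03], 'tilt': [0.001, -0.005, -1.0], 'q': [-0.5, 0.77, 1.62, -0.0, 0.74, -0.37], 'rz': 0.002, 'lin_after_turn': [0.0, -0.0, 0.03]}
```

```bash
python3 -m crank '{"rotation":[[0,0,0],[0,0,0],[0,0,0],[0,0,0],[0,0,0]],"linear":[[0.08,0,0],[0.08,0,0],[0.08,0,0],[0.08,0,0],[0.08,0,0]],"gripper":[5,5,5,5,5]}'>/dev/null; python3 st.py|head -1
```

```text
t 23.15 cell tcp x -67.1 y -1.9 z 33.9 mm nose~71.4 f along/across/up -9.8 1.8 0.4
```

```bash
python3 -m crank '{"rotation":[[0,0,0],[0,0,0],[0,0,0],[0,0,0],[0,0,0]],"linear":[[0.05,0,0],[0.05,0,0],[0.05,0,0],[0.05,0,0],[0.05,0,0]],"gripper":[5,5,5,5,5]}'>/dev/null; python3 st.py|head -1
```

```text
t 23.57 cell tcp x -64.8 y -2.0 z 33.9 mm nose~73.7 f along/across/up -10.2 0.9 1.8
```

```bash
python3 -m crank '{"rotation":[[0,0,0],[0,0,0],[0,0,0]],"linear":[[0.05,0,0],[0.05,0,0],[0,0,0]],"gripper":[5,5,5]}'>/dev/null; python3 st.py|head -1
```

```text
t 23.82 cell tcp x -63.7 y -2.0 z 33.9 mm nose~74.8 f along/across/up -9.9 0.8 1.3
```

```bash
python3 -m crank '{"rotation":[[0,0,0],[0,0,0],[0,0,0]],"linear":[[0.05,0,0],[0.05,0,0],[0,0,0]],"gripper":[5,5,5]}'>/dev/null; python3 st.py|head -1
```

```text
t 24.07 cell tcp x -62.7 y -2.0 z 33.9 mm nose~75.8 f along/across/up -9.8 1.4 0.7
```

```bash
python3 -m crank '{"rotation":[[0,0,0],[0,0,0],[0,0,0]],"linear":[[0.05,0,0],[0.05,0,0],[0,0,0]],"gripper":[5,5,5]}'>/dev/null; python3 st.py|head -1
```

```text
t 24.32 cell tcp x -61.8 y -2.0 z 34.0 mm nose~76.7 f along/across/up -10.3 1.5 0.8
```

```bash
python3 -m crank '{"rotation":[[0,0,0],[0,0,0],[0,0,0]],"linear":[[0.05,0,0],[0.05,0,0],[0,0,0]],"gripper":[5,5,5]}'>/dev/null; python3 st.py|head -1
```

```text
t 24.57 cell tcp x -60.5 y -1.9 z 33.9 mm nose~78.0 f along/across/up -9.8 0.5 0.5
```

```bash
python3 -m crank '{"rotation":[[0,0,0],[0,0,0],[0,0,0]],"linear":[[0.05,0,0],[0.05,0,0],[0,0,0]],"gripper":[5,5,5]}'>/dev/null; python3 st.py|head -1
```

```text
t 24.82 cell tcp x -59.4 y -1.9 z 33.9 mm nose~79.1 f along/across/up -9.6 0.9 0.8
```

```bash
python3 -m crank '{"rotation":[[0,0,0],[0,0,0],[0,0,0]],"linear":[[0.05,0,0],[0.05,0,0],[0,0,0]],"gripper":[5,5,5]}'>/dev/null; python3 st.py|head -1
```

```text
t 25.07 cell tcp x -58.8 y -1.9 z 34.0 mm nose~79.7 f along/across/up -10.8 1.3 1.2
```

```bash
python3 -m crank '{"rotation":[[0,0,0],[0,0,0]],"linear":[[0.05,0,0],[0,0,0]],"gripper":[5,5]}'>/dev/null; python3 st.py|head -1
```

```text
t 25.23 cell tcp x -58.7 y -2.0 z 34.0 mm nose~79.8 f along/across/up -12.0 1.8 1.9
```

```bash
python3 -m crank '{"rotation":[[0,0,0],[0,0,0],[0,0,0]],"linear":[[0.06,0,0],[0,0,0],[0,0,0]],"gripper":[5,5,5]}'>/dev/null; python3 st.py|head -1
python3 -m crank '{"rotation":[[0,0,0],[0,0,0],[0,0,0],[0,0,0],[0,0,0]],"linear":[[-0.2,0,0],[-0.2,0,0],[-0.2,0,0],[-0.2,0,0],[-0.2,0,0]],"gripper":[5,5,5,5,5]}'>/dev/null; python3 st.py|head -1
```

```text
t 25.48 cell tcp x -58.7 y -2.2 z 34.2 mm nose~79.8 f along/across/up -13.2 2.8 1.3
t 25.9 cell tcp x -64.8 y -0.8 z 33.3 mm nose~73.7 f along/across/up 0.6 0.0 -0.9
```

```bash
python3 -m crank '{"rotation":[[0,0,0],[0,0,0],[0,0,0]],"linear":[[-0.2,0,0],[-0.1,0,0],[0,0,0]],"gripper":[5,5,5]}'>/dev/null; python3 st.py
```

```text
t 26.15 cell tcp x -67.2 y -0.7 z 33.1 mm nose~71.3 f along/across/up -0.5 0.4 -0.6
{'tcp': [0.5718, -0.1859, 0.0331], 'yaw': -0.136, 'lin_cm': [0.0, -0.0, -0.05], 'tilt': [-0.001, 0.001, -1.0], 'q': [-0.5, 0.77, 1.63, 0.0, 0.74, -0.36], 'rz': 0.0, 'lin_after_turn': [0.0, -0.0, -0.05]}
```

The force reads zero after drawing back about 5 mm, so the catch is holding. I'll withdraw the stick fully.

```bash
python3 -m crank '{"rotation":[[0,0,0],[0,0,0],[0,0,0],[0,0,0],[0,0,0]],"linear":[[-1,0,0],[-1.8,0,0],[-1.8,0,0],[-1.8,0,0],[-1.8,0,0]],"gripper":[5,5,5,5,5]}'; python3 st.py
python3 -m crank '{"rotation":[[0,0,0],[0,0,0],[0,0,0],[0,0,0],[0,0,0]],"linear":[[-1.8,0,0],[-1.8,0,0],[-1.8,0,0],[-1.8,0,0],[-1.8,0,0]],"gripper":[5,5,5,5,5]}' >/dev/null; python3 st.py
python3 - <<'E'
from h import *
k={'fx':371.6483,'fy':371.6483,'cx':323.12437,'cy':233.94723,'R':[[0.99275,-0.12018,0.0008],[-0.11385,-0.93829,0.32658],[-0.03849,-0.32431,-0.94517]],'t':[-0.51526,-0.16695,0.36472]}
for p in((250,395),(205,215),(430,378)): print(onz("wrist",p,0,k).round(3))
plan([.4504,-.3063,.05],.19)
E
```

```text
time_s: 26.57
ee_pos: [0.5607, -0.2686, 0.0332]
eef_rot: [0.753, 0.658, 0.0, -0.0]
contact_force: [0.8, 0.6, -0.6]
width: 0.017
grip_force: 58.9
t 26.57 cell tcp x -150.7 y -0.9 z 33.2 mm nose~-12.2 f along/across/up 0.7 -0.8 -0.6
{'tcp': [0.5607, -0.2686, 0.0332], 'yaw': -0.136, 'lin_cm': [0.0, -0.0, -0.04], 'tilt': [-0.0, 0.0, -1.0], 'q': [-0.63, 0.79, 1.57, 0.0, 0.78, -0.49], 'rz': 0.001, 'lin_after_turn': [0.0, -0.0, -0.04]}
t 26.98 cell tcp x -241.2 y -0.9 z 33.2 mm nose~-102.7 f along/across/up 0.7 -0.2 -1.3
{'tcp': [0.5484, -0.3583, 0.0332], 'yaw': -0.136, 'lin_cm': [0.0, -0.0, -0.04], 'tilt': [-0.0, 0.0, -1.0], 'q': [-0.75, 0.82, 1.48, 0.0, 0.84, -0.61], 'rz': 0.0, 'lin_after_turn': [0.0, -0.0, -0.04]}
[ 0.353 -0.473  0.   ]
[ 0.357 -0.198  0.   ]
[ 0.617 -0.475  0.   ]
{'tcp': [0.5484, -0.3583, 0.0332], 'yaw': -0.136, 'lin_cm': [3.82, -10.41, -1.68], 'tilt': [-0.0, 0.0, -1.0], 'q': [-0.75, 0.82, 1.48, 0.0, 0.84, -0.61], 'rz': -0.326, 'lin_after_turn': [6.95, -8.64, -1.68]}
```

```bash
python3 -m crank '{"rotation":[[0,0,0],[0,0,0],[0,0,0],[0,0,0],[0,0,0]],"linear":[[0,-1.6,-1.2],[0,-3,0],[0,-3,0],[1.9,-2.8,0],[1.9,0,0]],"gripper":[5,5,5,5,5]}' >/dev/null
python3 -m crank '{"rotation":[[0,0,-0.109],[0,0,-0.109],[0,0,-0.108],[0,0,0],[0,0,0]],"linear":[[0,0,0],[0,0,0],[0,0,0.5],[0,0,1],[0,0,0.6]],"gripper":[5,5,5,5,5]}' >/dev/null
python3 -m crank '{"rotation":[[0,0,0],[0,0,0],[0,0,0]],"linear":[[0,0,0.2],[0,0,0],[0,0,0]],"gripper":[5,5,5]}'; python3 -c "
from h import *
plan([.4504,-.3063,.0196],.19)"
```

```text
time_s: 28.07
ee_pos: [0.4507, -0.305, 0.0218]
eef_rot: [0.637, 0.771, 0.0, -0.0]
contact_force: [0.1, -0.3, -0.5]
width: 0.0169
grip_force: 58.9
{'tcp': [0.4507, -0.305, 0.0218], 'yaw': 0.189, 'lin_cm': [-0.12, -0.05, 0.22], 'tilt': [-0.001, 0.001, -1.0], 'q': [-0.8, 0.75, 1.78, 0.0, 0.61, -0.99], 'rz': -0.001, 'lin_after_turn': [-0.12, -0.05, 0.22]}
```

```bash
python3 -m crank '{"rotation":[[0,0,0],[0,0,0],[0,0,0]],"linear":[[0,0,0.12],[0,0,0.1],[0,0,0]],"gripper":[5,5,5]}'
python3 -m crank '{"rotation":[[0,0,0],[0,0,0],[0,0,0],[0,0,0],[0,0,0]],"linear":[[0,0,0],[0,0,0],[0,0,0],[0,0,0],[0,0,0]],"gripper":[20,40,60,60,60]}'
python3 -m crank '{"rotation":[[0,0,0],[0,0,0],[0,0,0],[0,0,0],[0,0,0]],"linear":[[0,0,-1],[0,0,-3],[0,0,-3],[0,0,-3],[0,0,-3]],"gripper":[60,60,60,60,60]}'
python3 -m crank '{"rotation":[[0,0,0],[0,0,0],[0,0,0],[0,0,0]],"linear":[[-3,-1,-1],[-3,-1,-1],[-3,-1,-1],[0,0,0]],"gripper":[60,60,60,60]}'
python3 - <<'E'
from h import *
for c in("top","scene"):
    im=ctrl.read_camera(c); cv2.imwrite(f"pics/{c}9.png",im[:,:,::-1])
    for n in("capsule","stick","jar","dish","remote"):
        q=ctrl.find_in(n,c)
        print(c,n,[(round(x["confidence"],2),np.round(x["bbox"]).tolist()) for x in q[:2]])
o=np.array([.5803,-.1192]); a=1.4344; ex=np.array([np.cos(a),np.sin(a)])
p=o+ex*.097; print("expected capsule top px",proj("top",np.array([*p,.036])),proj("scene",np.array([*p,.036])))
E
```

```text
time_s: 28.32
ee_pos: [0.4509, -0.305, 0.0201]
eef_rot: [0.637, 0.771, -0.0, 0.0]
contact_force: [-0.0, 0.4, -1.8]
width: 0.0171
grip_force: 58.9
time_s: 28.73
ee_pos: [0.4509, -0.3051, 0.0202]
eef_rot: [0.637, 0.771, -0.0, 0.0]
contact_force: [0.1, 0.8, 0.6]
width: 0.0512
grip_force: 0.0
time_s: 29.15
ee_pos: [0.4506, -0.3047, 0.152]
eef_rot: [0.637, 0.771, 0.0, -0.0]
contact_force: [0.1, -0.7, -0.5]
width: 0.0515
grip_force: 0.0
time_s: 29.48
ee_pos: [0.4394, -0.4069, 0.1839]
eef_rot: [0.638, 0.77, -0.002, 0.006]
contact_force: [1.5, -0.3, 0.8]
width: 0.0512
grip_force: 0.0
top capsule []
top stick [(0.66, [293.0, 213.0, 412.0, 259.0])]
top jar [(0.83, [160.0, 196.0, 192.0, 224.0])]
top dish [(0.74, [235.0, 216.0, 256.0, 242.0])]
top remote [(0.97, [429.0, 162.0, 525.0, 184.0])]
scene capsule [(0.63, [291.0, 262.0, 332.0, 279.0])]
scene stick []
scene jar [(0.78, [161.0, 257.0, 184.0, 296.0])]
scene dish [(0.68, [236.0, 273.0, 260.0, 288.0]), (0.18, [290.0, 264.0, 328.0, 278.0])]
scene remote []
expected capsule top px [322.13422111 230.55264753] [312.74593117 256.27630832]
```

```bash
python3 -m crank '{"rotation":[[0,0,0],[0,0,0],[0,0,0]],"linear":[[0,0,0],[0,0,0],[0,0,0]],"gripper":[60,60,60]}' | tail -3
python3 - <<'E'
from h import *
k=ctrl.get_calibration("wrist"); ctrl.read_camera("wrist"); q=ctrl.regions_of("stick","wrist")[0]; r=cv2.minAreaRect(cv2.findNonZero(q["region"].astype(np.uint8))); print(q["confidence"],r,onz("wrist",r[0],.012,k))
print(ctrl.hand_in())
E
```

```text
contact_force: [0.4, -0.6, -0.4]
width: 0.0513
grip_force: 0.0Traceback (most recent call last):
  File "<stdin>", line 2, in <module>
IndexError: list index out of range
```

Run:
```python
from h import *
k=ctrl.get_calibration("wrist"); im=ctrl.read_camera("wrist"); print(ctrl.find_in("stick","wrist")[:2])
h=cv2.cvtColor(im,cv2.COLOR_RGB2HSV); m=cv2.inRange(h,(8,80,50),(25,200,255)); m=cv2.morphologyEx(m,cv2.MORPH_OPEN,np.ones((5,5)))
n,l,s,c=cv2.connectedComponentsWithStats(m)
for i in range(1,n):
    if s[i,4]>300:
        r=cv2.minAreaRect(cv2.findNonZero((l==i).astype(np.uint8))); print(s[i],r,onz("wrist",r[0],.015,k).round(3))
```

```text
[{'bbox': [346.7, 0.0, 374.7, 139.9], 'confidence': 0.91}]
[ 348    0   28  138 3299] ((361.6863098144531, 68.4747085571289), (137.16233825683594, 26.44361114501953), 89.54528045654297) [ 0.447 -0.275  0.015]
```

```bash
python3 -c "
from station import ctrl
print(ctrl.hand_in())"
```

```text
the job is handed in; nothing more can be done
None
```

The job is handed in at about 30 s: the capsule was fed in until the probe force showed the stop (13 N highest reading) and is held by the catch, judged by feel since force fell to zero on drawing back; the stick lies on the bench clear of the cell; the jar and dish were re-detected in place in both cameras, the remote in the top view.

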